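# Reset a tripped hotplate and refit its control knob

## Robot

A 7-joint arm with a two-finger parallel gripper is mounted at the origin on a cart in front of the work surface, level with it; the furniture and walls round the work are solid. World frame = base frame: x ahead of the robot, y to its left, z up, the work surface at z = 0. Lengths are in mm, angles in rad, forces in N, time in s.
With the tool pointing down it reaches from about 350 to 900 mm from the base axis. Payload 8.1 kg.
Tool frame: the origin (TCP) lies midway between the tips of the shut fingers; the grasp point (between the pads) lies 19 mm behind it; z points along the fingers, y is the line along which they close (so a half turn about z gives the same grasp; the last joint's range is limited). The gripper opens to 85 mm and grips with 20 to 120 N. Pads are 22 mm wide; open, the fingers measure 114 mm over their backs; the gripper's body (76 mm by 85 mm) begins 54 mm behind the grasp point. The pads swing forward as they close: fully open they stand 13 mm farther back than shut.
Start: joints at [-1.259, 0.434, 0.025, 1.573, -0.012, 1.134, -0.075], TCP at [251.907, 572, 231.323] pointing down, gripper open.
Joint ranges: [-2.62, 2.62], [-0.44, 2.09], [-1.27, 1.32], [0.08, 2.57], [-1.32, 4.46], [0.12, 2], [-2.74, 2.74]. Speed limits (rad/s): [2.22, 2.22, 3.01, 3.01, 3.14, 3.14, 3.14].

## Interface

Orientations are given as [roll, pitch, yaw] about the fixed x, y, z axes, in that order (R = Rz(yaw) Ry(pitch) Rx(roll)).
In Python, from plant import manip gives the robot as it stands. Calls block until the motion is done:
- manip.move_pose(position, orientation): joint-space move of the TCP to a pose.
- manip.servo_line(position, ori=None, velocity=150, guard=None): straight line of the TCP; ori=None keeps the orientation; velocity is the mean speed in mm/s. With guard (N) it stops when the force on the tool has changed by that much, and returns True; else False.
- manip.goto_joints(angles): joint-space move.
- manip.set_gripper(opening, effort=None): finger opening in mm; effort is the grip in N (None keeps the last); returns when the fingers have stopped.
- manip.pause(seconds).
- manip.inverse_kinematics(position, orientation): joint angles nearest the present ones, or None.
- manip.sense(): the state.
- manip.grab_frame(name): name is "scene" or "top" or "wrist"; returns the picture (400x640x3 uint8, blue, green, red); there is no depth.
- manip.camera_params(name): a dict with "fx", "fy", "cx", "cy" (pixels), "dist" ([k1, k2, p1, p2, k3] as OpenCV has them; the pictures are not rectified), "R" (3x3) and "t" (3): a world point X has camera coordinates R X + t; the wrist camera has in their place "mount" (4x4, takes a point from camera to tool coordinates, whose origin is the TCP and whose axes are the flange's). Camera axes: x right, y down, z forward; pixel columns grow to the right and rows downward; lengths in mm; the calibration is good to about 2 mm. A picture is of the moment at which its call begins: read the wrist's pose just before it. camera_params takes no time and is no camera call.
A pose or a line that the arm cannot do raises manip.IKError and nothing moves.
- manip.close_job(): hands the job in; it is judged then, once.
Trained networks look in the newest picture that a camera, given by its name, has taken for a name from the list of things; names that differ only in an ending like _2 or _b are one class to them, and where a whole thing is asked for, a point or a joint stands for the part that bears it (a point fixed in the world has none). Each returns a list of dicts, best first, with "confidence" (0 to 1); they miss things now and then, are a little off and sometimes report something else, mostly with a low value. They report only what shows in the picture. A call takes as long as a camera call.
- manip.find_in(camera, query): "at" ([column, row] as shares, 0 to 1, of the picture: columns of its width, rows of its height, amid what is visible of it).
- manip.tip_of(camera, query): "at" ([column, row] as shares, 0 to 1, of the picture: columns of its width, rows of its height: a listed point, or the origin of a listed thing).
The state is a dict: "t": time; "joint_pos": joint angles; "joint_vel": joint speeds; "joint_efforts": joint torques, N m; "position": TCP position; "ee_rot": TCP orientation; "ft_force": force on the tool from outside, world axes, zero at the start; "ft_torque": the same for the moment, N m; "gripper_width": finger opening in mm; "gripper_force": force on a finger pad.
Only numpy, scipy, OpenCV 4.12 (cv2) and the standard library are available. Lean on these libraries where they do the work, as an engineer would, in place of code of your own. Each camera call takes 0.05 s, during which the arm holds its last target. There are 200 camera calls.

## Task

The hotplate on the worktop has tripped and its control knob has been pulled off. With the pin tool press the small red recessed reset button beside the bare shaft well down, stand the pin tool back in its wooden block and let go of it, then turn the black knob so that its flat matches the flat of the shaft, push it fully home on the shaft and press it in, with the shaft, as far as its spring lets it go. Finish while still holding the knob pressed in; leave the mug and the glass where they are.

Things in the scene. Friction and masses are not known exactly. Their poses are not given: they have to be found in the camera images.
- hotplate: Table-top electric hotplate, 260 (x) x 220 (y) x 60 mm high, fixed; grey metal, a black control strip along its front edge, behind it a dark round heating plate 9 mm higher. Origin at the centre of its underside, x to its back, y to its left. The strip's top is 60 mm up; the shaft stands on it at x -95, y +45 mm, the reset button lies at x -95, y +28 mm.
- button_top (a point): Middle of the top of the red reset button, 10 mm across, at the bottom of a 12 mm round hole in the black strip, 4 mm below the strip's surface and 17 mm from the shaft's axis. Too deep for fingers. It goes 4 mm straight down and springs back.
- reset_button (a joint): Travel of the reset button, m: 0 up, 0.004 fully down; it takes about 2 N to start and 4.2 N at the bottom. It counts as pressed beyond 0.0025 for 0.2 s.
- shaft_top (a point): Centre of the top of the bare upright steel D-shaft, 22 mm above the strip, 12 mm across, with one flat 3 mm from its axis, tapered over the top 2 mm. x points from the axis to the flat (a short red line on the top runs from the axis to the flat), z up. It starts at any angle within 45 degrees of the hotplate's x axis and is stiff to turn (0.3 N m); no need to turn it.
- shaft (a joint): How far the shaft is pressed in, m: 0 up, 0.005 fully down; the spring takes about 3.6 N to start and 9.6 N at the bottom.
- knob_mid (a point): Centre of the loose black knob, 24 mm above its underside. Skirt 48 mm across, 16 high; on it a bar grip 44 long, 18 wide, 32 high. x along the bar to the white pointer's end, z up. D-bore below: 14 deep, 14 across, its flat 4 mm from the axis on the pointer's side; it fits when x agrees with shaft_top's x within 10 degrees. Home, this point is 10 mm above shaft_top, skirt 8 above the strip.
- pin_mid (a point): Centre of the handle of the pin tool (half-way up the handle), which stands upright in its block with its steel pin down. Round orange handle 18 mm across and 60 mm long; below it the pin, 6 mm across and 34 mm long with a tapered tip. The tip is 64 mm below this point, the handle's lower end 30 mm below. z up along the tool.
- stand_hole0 (a point): Centre of the mouth of the hole in the top of the tool's wooden block, 56 x 56 x 40 mm, fixed to the worktop. The hole is 11 mm across and 36 mm deep. With the tool in it, the handle's lower end rests on the block's top, pin_mid 30 mm above this point. Block and knob may change sides. A wall cabinet hangs over the back half of the worktop: keep lifts low (fingertips below about 160 mm).
- mug: Blue striped mug, 85 mm across, 93 mm tall; origin at the centre of its underside. To be left alone.
- glass: Clear drinking glass, 81 mm across, 93 mm tall; origin at the centre of its underside. To be left alone.

How it is judged:
By the outcome, as a careful person would: the job done as asked, in the order asked, and still so for the second after the job is handed in, while the arm keeps its last pose, push and grip.
It also fails if it takes over 72 s, if anything falls off the work surface, if the arm or the gripper's body presses on something with over 40 N, if the wrist force passes 120 N, or if a joint passes its speed limit or range.

## Working session

There is one attempt and no reset: what is moved stays moved. The work goes in short steps, each a Python script; the robot and the scene stay as the last script left them, time stands still between calls to the robot, and variables do not carry over. Pictures are saved under pics/ and viewed, at most 10 in all, crops included, and the job is handed in when it is done.

```bash
mkdir -p pics; ls; cat > h.py <<'E'
import numpy as np, cv2
from scipy.spatial.transform import Rotation as Ro
from plant import manip as m
def ray(cam,px,st=None):
    p=m.camera_params(cam); K=np.array([[p['fx'],0,p['cx']],[0,p['fy'],p['cy']],[0,0,1]])
    u=cv2.undistortPoints(np.array([[px]],float),K,np.array(p['dist'],float))[0,0]
    d=np.array([u[0],u[1],1.])
    if 'mount' in p:
        M=np.array(p['mount']); R=Ro.from_euler('xyz',st['ee_rot']).as_matrix()
        return R@M[:3,3]+np.array(st['position']), R@M[:3,:3]@d
    R=np.array(p['R']);t=np.array(p['t']); return -R.T@t, R.T@d
def atz(cam,px,z,st=None):
    o,d=ray(cam,px,st); return o+d*(z-o[2])/d[2]
def proj(cam,X,st=None):
    p=m.camera_params(cam); K=np.array([[p['fx'],0,p['cx']],[0,p['fy'],p['cy']],[0,0,1]])
    X=np.array(X,float)
    if 'mount' in p:
        M=np.array(p['mount']); R=Ro.from_euler('xyz',st['ee_rot']).as_matrix()
        X=M[:3,:3].T@(R.T@(X-np.array(st['position']))-M[:3,3]); 
    else: X=np.array(p['R'])@X+np.array(p['t'])
    return cv2.projectPoints(X.reshape(1,1,3),np.zeros(3),np.zeros(3),K,np.array(p['dist'],float))[0].ravel()
def tip(cam,q,n=1):
    return [(np.array(r['at'])*[640,400],r['confidence']) for r in m.tip_of(cam,q)[:n]]
E
cat > a.py <<'E'
from h import *
print(m.sense()); 
ims=[]
for c in ('scene','top','wrist'):
    im=m.grab_frame(c); cv2.imwrite(f'pics/{c}0.png',im); ims.append(im)
    if c!='wrist': print(c,np.round(-np.array(m.camera_params(c)['R']).T@np.array(m.camera_params(c)['t'])))
    else: print(np.round(m.camera_params(c)['mount'],3))
Z=dict(hotplate=0,button_top=56,shaft_top=82,knob_mid=24,pin_mid=70,stand_hole0=40,mug=0,glass=0)
for c in ('scene','top'):
    for q,z in Z.items():
        for px,cf in tip(c,q,2): print(c,q,np.round(px,1),round(cf,2),np.round(atz(c,px,z)))
cv2.imwrite('pics/st.png',cv2.resize(np.vstack(ims[:2]),(480,600)))
E
python3 a.py
```

```text
pics
{'t': 0.0, 'joint_pos': array([-1.25860527,  0.43518893,  0.02497802,  1.57412203, -0.01162842,
        1.13396989, -0.07509838]), 'joint_vel': array([-0.00010493,  0.00138935,  0.00012641, -0.00087243, -0.0003271 ,
        0.00043454,  0.00017946]), 'joint_efforts': array([-4.34348367e-04, -6.70475292e+01,  1.02522533e+00, -3.16203725e+01,
        1.57390855e-02,  1.25184641e-02, -9.04363134e-06]), 'position': array([251.71579539, 571.5149001 , 230.53751477]), 'ee_rot': array([-3.14005409e+00,  1.16284799e-04,  2.72671662e+00]), 'ft_force': array([-0.25748858, -0.00048463, -0.3225476 ]), 'ft_torque': array([ 0.0334214 , -0.02593273,  0.04572855]), 'gripper_force': 0.0, 'gripper_width': 85.34109716322922}
scene [  27. -324.  898.]
top [ 413.   35. 1120.]
[[ 1.00000e-03 -9.55000e-01 -2.98000e-01  7.56650e+01]
 [ 1.00000e+00  1.00000e-03  0.00000e+00  1.25000e-01]
 [-0.00000e+00 -2.98000e-01  9.55000e-01 -1.43519e+02]
 [ 0.00000e+00  0.00000e+00  0.00000e+00  1.00000e+00]]
scene hotplate [305.9 221.3] 0.89 [568.  79.   0.]
scene shaft_top [276.7 218.6] 0.42 [480. 111.  82.]
scene knob_mid [382.7 288.5] 0.82 [ 499. -212.   24.]
scene pin_mid [227.9 180.5] 0.4 [510. 323.  70.]
scene stand_hole0 [231.1 185.9] 0.62 [517. 323.  40.]
scene stand_hole0 [230.5 181.4] 0.51 [530. 337.  40.]
scene mug [404.5 215.4] 0.69 [ 762. -144.    0.]
scene glass [258.8 152.2] 0.68 [710. 386.   0.]
top hotplate [312.6 224.6] 0.74 [563.  76.   0.]
top knob_mid [418.  263.5] 0.5 [ 503. -211.   24.]
top pin_mid [212.9 227.7] 0.6 [505. 320.  70.]
top stand_hole0 [220.7 223.9] 0.91 [520. 310.  40.]
top mug [404.2 164.9] 0.97 [ 768. -147.    0.]
top glass [211.8 156.9] 0.77 [704. 385.   0.]
```

View pics/st.png

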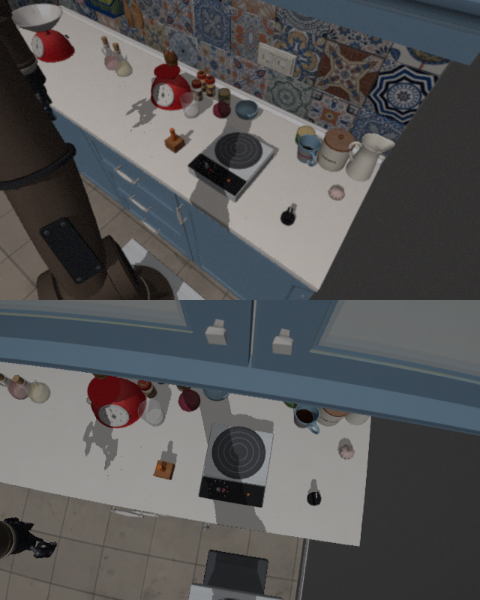

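The block with the tool is left of the hotplate near (517,320), the knob is right at about (501,-211), and the mug and glass stand well behind. I'll look from near with the wrist camera.

```bash
cat > b.py <<'E'
from h import *
ims=[]
def look(x,y,z,yaw,name,qs):
    m.move_pose([x,y,z],[np.pi,0,yaw]); m.pause(0.3)
    st=m.sense(); im=m.grab_frame('wrist'); cv2.imwrite(f'pics/{name}.png',im); ims.append(im)
    print(name,st['t'],np.round(st['position'],1),np.round(st['ee_rot'],3),np.round(st['joint_pos'],2))
    np.save(f'pics/{name}.npy',np.r_[st['position'],st['ee_rot']])
    for q,z in qs.items():
        for px,cf in tip('wrist',q,2): print(q,np.round(px,1),round(cf,2),np.round(atz('wrist',px,z,st),1))
look(500,-205,150,np.pi/2-.3,'k1',dict(knob_mid=24))
look(475,110,155,np.pi/2,'s1',dict(button_top=56,shaft_top=82,hotplate=0))
look(515,318,155,np.pi/2+.5,'p1',dict(pin_mid=70,stand_hole0=40))
cv2.imwrite('pics/m1.png',np.vstack([np.hstack([cv2.resize(i,(400,250)) for i in ims[::2]]),cv2.resize(ims[1][50:325],(800,344))]))
E
python3 b.py
```

```text
k1 4.1333 [ 500.1 -204.8  150. ] [-3.142 -0.     1.271] [-0.45  0.59  1.1   1.94 -0.63  1.01  0.65]
knob_mid [325.8 199.6] 0.65 [ 504.4 -216.9   24. ]
s1 5.7333 [475.3 109.2 155.1] [3.141 0.    1.569] [-1.16  0.51  1.17  2.05 -0.58  0.96  0.32]
button_top [322.1 208.7] 0.58 [479.4  99.8  56. ]
shaft_top [322.7 199.9] 0.55 [479.4 115.5  82. ]
hotplate [416.3 215.9] 0.75 [573.4  72.4   0. ]
p1 7.0917 [515.2 317.1 155.2] [ 3.141 -0.     2.069] [-1.25  0.63  0.96  1.77 -0.59  1.06  0.42]
pin_mid [320.8 204.6] 0.68 [518.4 317.2  70. ]
stand_hole0 [318.6 191.5] 0.75 [516.4 317.6  40. ]
```

View pics/m1.png

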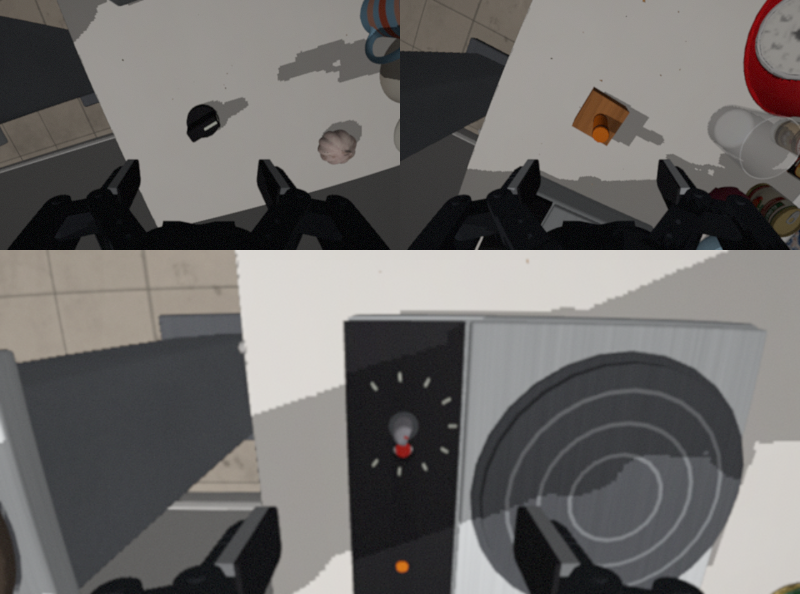

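```bash
cat > c.py <<'E'
from h import *
Y=np.pi/2+.3
P=[]
def est(pin):
    st=m.sense(); im=m.grab_frame('wrist')
    for q,z in (('pin_mid',70),('stand_hole0',40)):
        for px,cf in tip('wrist',q,1): 
            X=atz('wrist',px,z,st); print(q,round(cf,2),np.round(X,1)); P.append(X[:2])
    return im
m.move_pose([517,317,140],[np.pi,0,Y+1]); m.pause(.2); est(1)
m.move_pose([517,317,130],[np.pi,0,Y]); m.pause(.2); im=est(1)
print(np.round(P,1)); p=np.median(P,axis=0); print(p)
np.save('pin.npy',p)
m.servo_line([*p,59],velocity=100,guard=8); print(m.sense()['position'])
m.set_gripper(0,60); m.pause(.2)
s=m.sense(); print(s['t'],s['position'],s['gripper_width'],s['gripper_force'],s['ft_force']); np.save('grasp.npy',np.r_[s['position'],s['ee_rot']])
m.servo_line([*s['position'][:2],153],velocity=120)
s=m.sense(); print(s['t'],s['position'],s['gripper_width'],s['ft_force'])
A=cv2.imread('pics/s1.png')[155:235,270:370]; B=cv2.imread('pics/k1.png')[160:240,275:375]
cv2.imwrite('pics/m2.png',np.hstack([cv2.resize(i,(400,320),interpolation=cv2.INTER_CUBIC) for i in (A,B)]))
E
python3 c.py
```

```text
stand_hole0 0.98 [519.3 317.6  40. ]
pin_mid 0.62 [517.5 320.1  70. ]
stand_hole0 0.8 [517.7 317.   40. ]
[[519.3 317.6]
 [517.5 320.1]
 [517.7 317. ]]
[517.66472183 317.57789613]
[518.10928477 317.52420558  59.4080293 ]
11.1083 [517.87041761 317.65455676  59.21588151] 16.13252938535161 58.4587624669075 [0.53704775 0.57014877 3.69207262]
12.0417 [517.30342881 317.64741529 152.27090916] 16.82474328921572 [-0.6092575   0.53848913 -1.81698194]
```

View pics/m2.png

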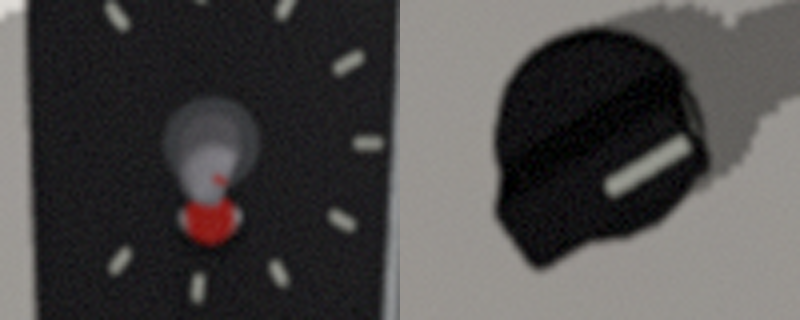

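Left: shaft top at about px (322,199) in the s1 frame, red line pointing right/down (about -30° in the world), button at (322,209). Right: the knob's white pointer runs right/up. The pin tool is held; next I take a steeper look at the shaft.

```bash
cat > d.py <<'E'
from h import *
k=np.load('pics/k1.npy'); st=dict(position=k[:3],ee_rot=k[3:])
c=lambda u,v,o=0:[275+(u-400)/4,160+v/4]
a=atz('wrist',c(607,190),48,st); b=atz('wrist',c(690,145),48,st); print('knob dir',np.degrees(np.arctan2(*(b-a)[1::-1])),a,b)
ims=[]
for i,(pos,yaw) in enumerate([((479,45,153),np.pi/2),((479,98,153),np.pi/2-.8)]):
    m.move_pose(list(pos),[np.pi,0,yaw]); m.pause(.3)
    st=m.sense(); im=m.grab_frame('wrist'); cv2.imwrite(f'pics/d{i}.png',im); np.save(f'pics/d{i}.npy',np.r_[st['position'],st['ee_rot']])
    print(st['t'],st['position'],st['ee_rot'])
    for q,z in (('button_top',56),('shaft_top',82),('pin_mid',163)):
        for px,cf in tip('wrist',q,1): print(q,np.round(px,1),round(cf,2),np.round(atz('wrist',px,z,st),1))
    u,v=proj('wrist',[479.4,107,65],st).astype(int); print(u,v)
    u=np.clip(u,50,590);v=np.clip(v,50,350)
    ims.append(cv2.resize(im[v-50:v+50,u-50:u+50],(400,400),interpolation=cv2.INTER_CUBIC)); print('crop',u-50,v-50)
cv2.imwrite('pics/m3.png',np.hstack(ims))
E
python3 d.py
```

```text
knob dir 12.845998493496639 [ 504.8287894  -216.12491738   48.        ] [ 523.24726057 -211.92479049   48.        ]
13.4083 [479.22917141  45.73980401 152.90629852] [-3.14154967e+00  3.69601517e-04  1.57244259e+00]
button_top [316.4 130.1] 0.72 [478.8  98.   56. ]
shaft_top [317.6 107.3] 0.68 [479.6 115.1  82. ]
pin_mid [316.7 265.8] 0.57 [479.4  46.8 163. ]
317 118
crop 267 68
14.7583 [479.01448802  97.7420688  153.04195956] [-3.14153119e+00 -8.47642458e-05  7.70775386e-01]
button_top [316.9 198.4] 0.5 [479.1  97.9  56. ]
shaft_top [299.4 191.7] 0.71 [480.1 115.7  82. ]
pin_mid [319.2 266.3] 0.79 [480.6  97.6 163. ]
308 193
crop 258 143
```

View pics/m3.png

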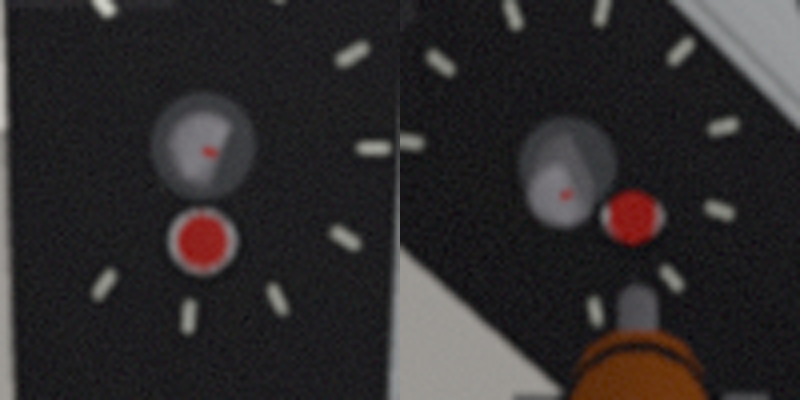

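```bash
cat > e.py <<'E'
from h import *
k=np.load('pics/d1.npy'); st=dict(position=k[:3],ee_rot=k[3:])
for v in (283,288,292): print(atz('wrist',[258+(637-400)/4,143+v/4],100,st))
b=atz('wrist',[258+(632-400)/4,143+217/4],56,st);print('button',b, proj('wrist',[*st['position'][:2],99.8],st))
# saturation-based centroid of button in both
for i in (0,1):
    k=np.load(f'pics/d{i}.npy'); st=dict(position=k[:3],ee_rot=k[3:]); im=cv2.imread(f'pics/d{i}.png').astype(int)
    M=(im[...,2]>110)&(im[...,1]<60)&(im[...,0]<60); u,v=proj('wrist',[479,98,56],st)
    yy,xx=np.nonzero(M); o=np.hypot(xx-u,yy-v)<12; print(o.sum(),atz('wrist',[xx[o].mean(),yy[o].mean()],56,st))
E
python3 e.py
```

```text
[481.83169611 100.16379988 100.        ]
[481.2149442  99.563961  100.       ]
[480.72041479  99.08299323 100.        ]
button [479.22673092  99.0664246   56.        ] [316.89911067 219.00285837]
103 [479.17475464  99.82903098  56.        ]
105 [479.26087597  99.3675892   56.        ]
```

```bash
cat > f.py <<'E'
from h import *
x,y=479.2,98.7
m.servo_line([x,y,118],velocity=80); m.pause(.2)
s=m.sense(); print(s['position'],s['ft_force'])
for z in (113,110,108,106.5,105.2,104,103):
    g=m.servo_line([x,y,z],velocity=20,guard=9); s=m.sense(); print(z,g,s['position'],s['ft_force'],s['gripper_width'])
    if g: break
m.pause(.5); s=m.sense(); print(s['t'],s['position'],s['ft_force'])
E
python3 f.py
```

```text
[479.47975715  98.67976639 118.31918171] [-0.87779913 -0.67520715  0.11751817]
113 False [479.06604449  98.68816876 112.87155956] [-0.19987421 -0.64719957 -0.85387106] 16.52051988932633
110 False [479.12371126  98.68815758 109.87630843] [ 0.24602753 -0.54934433 -1.38196014] 16.62048218406276
108 False [479.37544853  98.65972082 108.07739482] [-0.71814263 -0.95464066  0.42462836] 16.67637198813758
106.5 False [479.362964    98.63650216 106.54679097] [ 0.98899434 -0.75164813  3.15226009] 16.235710119118817
105.2 False [479.36228397  98.678485   105.25989293] [-0.26972426  0.0807898   4.20498693] 16.752998275674003
104 False [479.6668019   98.6437245  104.67058602] [-2.51880817  0.07482456 14.98834836] 16.3683147735902
103 False [480.02582368  98.71333505 104.32469388] [-5.00397909  0.82803253 25.88361019] 16.85124776957484
18.2 [479.99276964  98.72044423 104.33192073] [-5.13090338 -0.14521747 25.37786433]
```

Button pressed to its stop for over 0.5 s. Now I return the tool.

```bash
cat > g.py <<'E'
from h import *
g=np.load('grasp.npy')
s=m.sense(); m.servo_line([479.2,98.7,153],velocity=120)
m.move_pose([g[0],g[1],153],list(g[3:])); m.pause(.2)
m.servo_line([g[0],g[1],100],velocity=120); m.pause(.15)
s=m.sense(); print(s['t'],s['position'],s['ft_force'],s['gripper_width'])
for z in (90,75,62,59,57.5):
    h=m.servo_line([g[0],g[1],z],velocity=50,guard=6); s=m.sense(); print(z,h,s['position'],s['ft_force'])
    if h: break
im=m.grab_frame('wrist'); cv2.imwrite('pics/g.png',im)
E
python3 g.py
```

```text
20.6 [518.507395   317.84554317 100.92180197] [ 0.74109781  0.11791333 -1.87327598] 16.862068904625886
90 False [517.56488855 317.53681326  89.59067344] [ 0.00350076 -0.49881968 -0.49222065]
75 False [517.68127152 317.49931615  74.61057848] [ 0.35549134  0.88522308 -0.86382012]
62 False [517.62421104 317.48576755  61.59636635] [ 0.96200955 -0.09779039 -1.10609714]
59 False [518.33460112 317.77029695  59.28338382] [0.57671322 0.35693438 0.66455159]
57.5 False [518.49348493 317.79162232  59.04100432] [-3.42979371 -1.35619263 16.43550736]
```

```bash
cat > i.py <<'E'
from h import *
s=m.sense(); x,y=s['position'][:2]
m.set_gripper(85,60); m.servo_line([x,y,150],velocity=150)
s=m.sense(); print(s['t']); m.grab_frame('wrist')
for q,z in (('pin_mid',70),('stand_hole0',40)):
    for px,cf in tip('wrist',q,1): print(q,round(cf,2),np.round(atz('wrist',px,z,s),1))
cv2.imwrite('pics/i0.png',m.grab_frame('wrist'))
for d in (0,np.pi):
    for p,yw in (((504,-214,24),.22),((504,-214,150),.22),((479.5,115.5,150),-.35),((479.5,115.5,80),-.35)):
        yy=(yw+d+np.pi)%(2*np.pi)-np.pi
        q=m.inverse_kinematics(list(p),[np.pi,0,yy]); print(d>0,p,None if q is None else np.round(q,2))
m.move_pose([503,-214,140],[np.pi,0,np.pi/2+.22]); m.pause(.3)
s=m.sense(); im=m.grab_frame('wrist'); cv2.imwrite('pics/i1.png',im); np.save('pics/i1.npy',np.r_[s['position'],s['ee_rot']])
print(s['t'],s['position'],s['ee_rot'])
for px,cf in tip('wrist','knob_mid',2): print(px,cf,atz('wrist',px,24,s))
u,v=proj('wrist',[503,-214,40],s).astype(int); print(u-50,v-50)
c=cv2.imread('pics/i0.png')[130:280,220:420]
cv2.imwrite('pics/m4.png',np.hstack([cv2.resize(im[v-50:v+50,u-50:u+50],(400,400),interpolation=cv2.INTER_CUBIC),cv2.resize(c,(400,400))]))
E
python3 i.py
```

```text
23.7917
pin_mid 0.95 [518.  319.3  70. ]
stand_hole0 0.58 [515.4 315.7  40. ]
False (504, -214, 24) [-0.26  0.73  0.84  2.01 -0.79  0.77 -0.28]
False (504, -214, 150) [-0.39  0.57  1.03  1.92 -0.59  0.99 -0.44]
False (479.5, 115.5, 150) [-1.16  0.53  1.16  2.05 -0.6   0.96 -1.59]
False (479.5, 115.5, 80) [-1.15  0.78  1.27  2.12 -0.93  0.99 -1.28]
True (504, -214, 24) [ 0.09  0.59  0.3   1.98 -0.29  0.61  2.37]
True (504, -214, 150) [-0.07  0.42  0.51  1.89 -0.26  0.89  2.36]
True (479.5, 115.5, 150) [-0.8   0.34  0.59  2.03 -0.26  0.84  1.15]
True (479.5, 115.5, 80) [-0.72  0.45  0.5   2.09 -0.34  0.68  1.23]
26.2167 [ 503.21084437 -213.57725105  139.95949194] [-3.14154469e+00 -5.75720589e-05  1.79160114e+00]
[315.52 191.92] 0.85 [ 502.15865345 -214.36512477   24.        ]
266 147
```

View pics/m4.png

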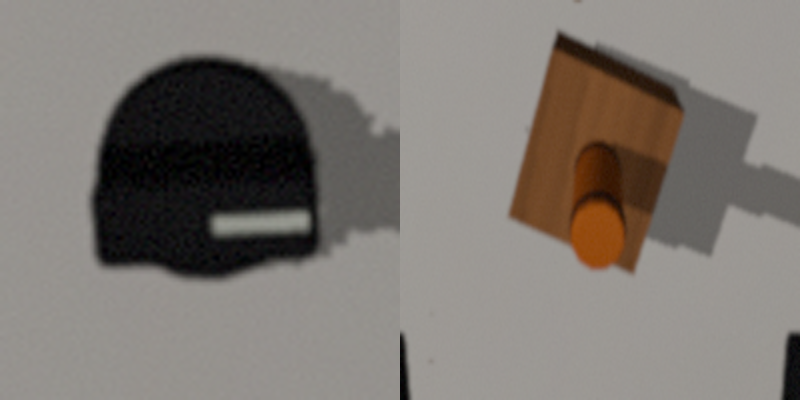

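Pin tool stands upright in its block. The knob's bar top is centred near px (318,203), with the pointer almost along image right (about 13–15° in the world).

```bash
cat > j.py <<'E'
from h import *
k=np.load('pics/i1.npy'); st=dict(position=k[:3],ee_rot=k[3:])
c=lambda u,v:[266+u/4,147+v/4]
a=atz('wrist',c(212,225),48,st); b=atz('wrist',c(310,220),48,st); th=np.arctan2(*(b-a)[1::-1]); mid=atz('wrist',c(207,225),48,st)
print(np.degrees(th),a,b,mid)
ex=np.array([np.cos(th),np.sin(th)]); print('pointer outer end minus 22:',b[:2]-22*ex,'len',np.hypot(*(b-a)[:2]))
xy=(mid[:2]+np.array([502.2,-214.4]))/2; print(xy)
yaw=th-np.pi
m.move_pose([*xy,110],[np.pi,0,yaw]); m.pause(.2)
s=m.sense(); m.grab_frame('wrist'); print(s['t'],s['joint_pos'])
for px,cf in tip('wrist','knob_mid',1): print(px,cf,atz('wrist',px,24,s))
g=m.servo_line([*xy,26],velocity=100,guard=8); print(g,m.sense()['position'])
m.set_gripper(0,50); m.pause(.2); s=m.sense(); print(s['t'],s['position'],s['ee_rot'],s['gripper_width'],s['ft_force'])
np.save('kg.npy',np.r_[s['position'],s['ee_rot']])
im=m.grab_frame('wrist'); cv2.imwrite('pics/j.png',im[150:400,160:480])
E
python3 j.py
```

```text
15.78582311865939 [ 505.32916147 -215.65713314   48.        ] [ 523.37276743 -210.55612905   48.        ] [ 504.39647547 -215.86756307   48.        ]
pointer outer end minus 22: [ 502.20249005 -216.54105644] len 18.75078554800356
[ 503.29823774 -215.13378153]
27.7333 [-0.04590612  0.47346719  0.48520112  1.93271995 -0.29887434  0.80616645
  2.44869068]
[316.288 203.68 ] 0.63 [ 504.60028177 -215.68506      24.        ]
False [ 503.67580525 -215.34659587   26.46762444]
29.65 [ 503.49305362 -215.20498513   26.23829099] [-3.14142440e+00  4.15558194e-04 -2.86608587e+00] 16.972570510406253 [-0.73414254  0.44221123  5.67129497]
```

View pics/j.png

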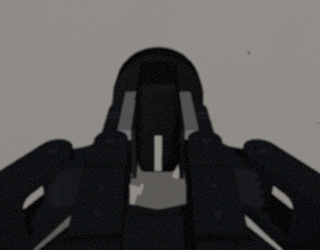

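```bash
cat > k.py <<'E'
from h import *
k=np.load('pics/d0.npy'); st=dict(position=k[:3],ee_rot=k[3:])
a,b=[atz('wrist',[267+u/4,68+v/4],82,st) for u,v in ((232,125),(213,178))]
d=(a-b)[:2]; th=np.arctan2(-d[0],d[1]); th=np.arctan2(np.sin(th),np.cos(th)); print('flat normal',np.degrees(th),a,b)
th=np.radians(-20)
x,y=479.6,115.6
s=m.sense(); m.servo_line([*s['position'][:2],140],velocity=150)
s=m.sense(); print(s['t'],s['gripper_width'],s['ft_force'])
m.move_pose([x,y,140],[np.pi,0,th+np.pi]); m.servo_line([x,y,113],velocity=80); m.pause(.3)
s=m.sense(); f0=s['ft_force']; print(s['t'],s['position'],s['ee_rot'],f0)
im=m.grab_frame('wrist'); cv2.imwrite('pics/k.png',im[120:400,160:480])
for z in np.arange(111,101,-1):
    m.servo_line([x,y,z],velocity=15); s=m.sense(); f=s['ft_force']-f0; print(z,np.round(s['position'],1),np.round(f,1),np.round(s['ft_torque'],2))
    if f[2]>5: break
E
python3 k.py
```

```text
flat normal -19.86290945433438 [483.7659217  119.70212923  82.        ] [480.78276147 111.44454194  82.        ]
30.6083 17.246495331647846 [-0.75147208  0.09190805 -0.58279353]
32.65 [479.84625292 115.72194181 113.34383207] [3.14105116e+00 4.76119861e-04 2.79265610e+00] [ 0.11124654 -0.52880907 -0.35540341]
111 [479.5 115.6 110.9] [ 0.1  0.6 -0.2] [-0.03  0.03 -0.  ]
110 [479.6 115.6 109.9] [0.1 0.5 0.8] [ 0.03  0.03 -0.01]
109 [479.6 115.6 108.9] [-0.   0.5  0.6] [-0.01 -0.01 -0.03]
108 [479.5 115.6 107.9] [ 0.4  0.  -0.5] [ 0.02 -0.03 -0.02]
107 [479.6 115.6 106.9] [-0.5  0.1 -0.6] [-0.03 -0.06  0.  ]
106 [479.6 115.6 105.9] [-0.   0.3 -0.4] [-0.01 -0.01  0.09]
105 [479.5 115.6 104.9] [-0.4  0.5  0.1] [ 0.02  0.02 -0.01]
104 [479.6 115.6 103.9] [-0.7  1.1  0. ] [-0.08 -0.04  0.01]
103 [479.5 115.6 102.9] [0.  0.  0.2] [-0.02 -0.    0.  ]
102 [479.6 115.6 102. ] [-0.6  0.6  0.2] [0.04 0.01 0.01]
```

View pics/k.png

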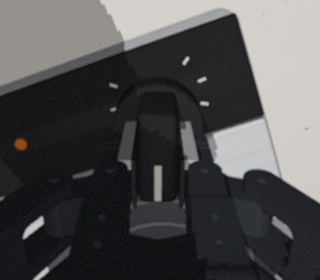

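The knob is over the shaft with its pointer toward the flat, and it has already slid on about 6 mm without force. Now I press it home.

```bash
cat > l.py <<'E'
from h import *
x,y=479.6,115.6
for z in [99,96,95,94,93,92,91,90,89,88.5,88,87.5,87]:
    m.servo_line([x,y,z],velocity=20); s=m.sense(); f=s['ft_force']; print(z,np.round(s['position'],1),np.round(f,1),np.round(s['ft_torque'],2),s['gripper_width'])
    if f[2]>28: break
m.pause(.5); s=m.sense(); print(s['t'],s['position'],s['ft_force'])
E
python3 l.py
```

```text
99 [479.4 115.5  98.8] [ 0.5  0.4 -0.8] [-0.04 -0.01 -0.03] 17.071415233233036
96 [479.5 115.5  95.8] [-0.3 -0.2 -0.3] [0.03 0.02 0.01] 17.411956259058034
95 [479.6 115.6  95. ] [ 0.1 -0.2 -0.3] [0.03 0.04 0.03] 16.872764469363702
94 [479.8 115.6  94.1] [0.1 0.5 1.8] [-0.    0.18 -0.09] 16.924967778298203
93 [479.8 115.6  93.1] [-0.1 -0.3  3.8] [-0.01  0.08  0.02] 16.86621108048092
92 [479.8 115.6  92.1] [-0.5  0.   5. ] [0.04 0.11 0.01] 17.06270708207025
91 [479.8 115.6  91.1] [-1.1  0.7  6. ] [-0.04  0.21 -0.01] 17.410102509570525
90 [479.8 115.6  90.2] [-1.4  0.2  7.3] [ 0.01  0.25 -0.01] 17.130100665389342
89 [479.8 115.6  89.2] [-0.8 -0.6  7.5] [-0.04  0.4   0.04] 17.50160017875168
88.5 [479.9 115.6  89. ] [-3.1 -0.  11.1] [-0.08  0.58  0.02] 16.66576797644115
88 [479.9 115.6  88.8] [-3.8 -0.7 17.7] [-0.13  0.95  0.02] 16.862962226868326
87.5 [480.  115.7  88.7] [-5.  -1.4 23.7] [-0.22  1.31  0.03] 16.777680187850816
87 [480.  115.6  88.5] [-6.5 -0.6 29.4] [-0.19  1.72  0.05] 16.91736969040701
39.0833 [480.12444954 115.64157665  88.51524254] [-7.07859803 -0.76106976 28.61367904]
```

The force curve matches: home at about 94 mm, spring from 3.8 to about 9 N, then a hard stop near 89 mm, and it is still held there. Handing in.

```bash
python3 -c "
from h import *
print(m.close_job())"
```

```text
the job is handed in; nothing more can be done
None
```

I pressed the reset button to its stop, stood the pin tool back in its block and let go of it, then pushed the knob home on the shaft. I handed the job in at about 39 s with the knob still held in against the spring's stop and the mug and glass untouched; no verdict came back.

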